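# Find the sunk release key in the rim of the cutter box

### The arm

A 6-joint arm with a two-finger parallel gripper is mounted at the origin on a cart in front of the work surface, level with it; the furniture and walls round the work are solid. World frame = base frame: x ahead of the robot, y to its left, z up, the work surface at z = 0. Lengths are in m, angles in rad, forces in N, time in s.
With the tool pointing down it reaches from about 0.4 to 0.825 m from the base axis. Payload 7 kg.
Tool frame: the origin (TCP) lies at the centre of the arm's flange, where the gripper is bolted on; the fingertips stand 178 mm ahead of it and the grasp point (between the pads) lies 159 mm ahead of it (arm.tip_reach is the distance from the TCP to the fingertips, in m); z points along the fingers, y is the direction in which the jaws open and shut (so a half turn about z gives the same grasp; the last joint's range is limited). The gripper opens to 88 mm and grips with 3 to 60 N. Pads are 19 mm wide; open, the fingers measure 130 mm over their backs; the gripper's body (78 mm by 193 mm) begins 47 mm behind the grasp point.
Start: joints at [-0.97, 0.359, 0.012, 0, -1.224, -0.288], TCP at [0.208, -0.642, 0.405] pointing down, gripper open.
Joint ranges: [-3.07, 3.07], [-1.43, 2.12], [-1.02, 1.25], [-3.03, 1.67], [-3.05, -0], [-3.03, 3.03]. Speed limits (rad/s): [2.39, 2.39, 3.01, 3.14, 3.14, 3.14].

### API

Orientations are given as [roll, pitch, yaw] about the fixed x, y, z axes, in that order (R = Rz(yaw) Ry(pitch) Rx(roll)).
In Python, from station import arm gives the robot as it stands.
- The arm moves only by the shell command python3 -m inch 'ROWS' [OPENING] [FORCE]. ROWS is JSON, a list that holds one entry, the list of rows, each a list of 6 numbers: the shift along the world's x, y, z in units of 200 mm (1.0 is 200 mm), then the turn, a rotation vector about the world's x, y, z in units of 180 degrees (1.0 is 180 degrees). A call has 1 to 8 rows; each row is the pose to reach, as a shift and turn from the pose commanded when the call began, turning the shorter way round; what a row does not reach only later rows make up. A row lasts 1/8 s, in which the tool goes at most 62.5 mm and 10.7 degrees, less where a joint would pass 70% of its speed; a pose out of reach is approached as far as the arm can. A call with a number of a shift or a turn outside -1 to 1 is refused whole. A call with a gripper value outside its range is refused whole. OPENING is the finger opening in mm, from 0 to 87.6, set as the call begins (- or left out, the last holds). The fingers move at their own pace and stop on an object; FORCE is the grip in N (left out, the last holds). Time passes only in rows, so rows that repeat a pose let the fingers close. It gives the time, the measured TCP pose, the force and the opening at its end, in the units of the state.
- arm.get_state(): the state, without advancing time (a new reading comes with each control period).
- arm.grab_frame(name): name is "side" or "top"; returns the picture (400x640x3 uint8, blue, green, red); there is no depth.
- arm.camera_params(name): a dict with "vertical_fov" (degrees; the focal length in pixels is half the picture's height over the tangent of half this angle, whatever the lens; pixels are square), "cx", "cy" (the principal point, pixels), "pose" (4x4, takes a point from camera to world coordinates). Camera axes: x right, y down, z forward; pixel columns grow to the right and rows downward; lengths in m; the calibration is good to about 2 mm. A picture is of the moment at which its call begins. camera_params takes no time and is no camera call.
- arm.job_done(): hands the job in, once; it reports no verdict.
Trained networks look in the newest picture that a camera, given by its name, has taken for a name from the list of things; names that differ only in an ending like _2 or _b are one class to them, and where a whole thing is asked for, a point or a joint stands for the part that bears it (a point fixed in the world has none). Each returns a list of dicts, best first, with "score" (0 to 1); they miss things now and then, are a little off and sometimes report something else, mostly with a low value. They report only what shows in the picture. A call takes as long as a camera call.
- arm.search_frame(target, camera): "box" ([left, top, right, bottom] in pixels, round what is visible of it).
- arm.regions_of(target, camera): "region" (400x640 bool, what is visible of it) and "box" ([left, top, right, bottom] in pixels, round what is visible of it).
The state is a dict: "t": time; "q": joint angles; "qd": joint speeds; "joint_efforts": joint torques, N m; "eef_pos": TCP position; "ee_rot": TCP orientation; "force": force on the tool from outside, world axes, zero at the start; "moment": the same for the moment, N m; "width": finger opening in m.
Only numpy, scipy, OpenCV 4.12 (cv2) and the standard library are available. Lean on these libraries where they do the work, as an engineer would, in place of code of your own. Each camera call takes 0.05 s, during which the arm holds its last target.

### The job

Open the steel pastry-cutter box: somewhere along its grey front rim a shallow notch hides the release key. Find the notch with a fingertip, press the key inside it all the way down so that the lid comes up ajar, and take your hand away. Nothing is to be picked up: leave the custard cups and the loose ring cutter where they stand.

Things in the scene. Friction and masses are not known exactly. Their poses are not given: they have to be found in the camera images.
- cutter_box: Low steel box for pastry cutters, fixed to the worktop, 160 (x) x 290 (y) x 60 (z) mm; origin at the centre of its underside; its x points from the front rim back to the lid's hinge (away from the robot, give or take its yaw), its y along the rim. A flat lid, top 57 mm high, is let in behind the rim and offers no hold while shut.
- rim_middle (a point): Middle of the grey front rim, on its top face, 61 mm in front of the box's origin, 60 mm above the worktop; axes as the box. The rim is a flat level strip of butted caps, 38 mm wide (box x), 290 mm long (box y). It is all plain but for one notch, a 50 mm length of it across the full 38 mm width, open to the front, square-ended. The notch's centre is within 100 mm of this point along the rim and differs each time.
- release_key (a joint): Travel in m of the release key, which is the whole floor of the notch, in the same grey as the rim: 0 up (top 7 mm below the rim's top face), 0.006 fully down (13 mm below). It moves straight down under about 4 to 6 N and stays where it is left, without a spring.
- lid (a joint): Opening angle of the lid in rad about its far edge: 0 shut, 0.21 ajar (front edge up about 23 mm). It is geared to the key and rises as the key goes down, and stays up.
- custard_cup_left: Bystander: pleated paper cup of custard, 59 mm across, 45 mm high, loose, beyond the left end of the box; origin at the centre of its underside.
- custard_cup_right: Bystander: the same kind of cup, beyond the right end of the box.
- ring_cutter: Bystander: steel ring cutter, 71 mm across, 36 mm high, loose, in front of the box; origin at the centre of its underside.

How it is judged:
By the outcome, as a careful person would: the job done as asked, in the order asked, and still so for the second after the job is handed in, with the robot touching nothing.
It also fails if it takes over 54 s, if anything falls off the work surface, if the arm or the gripper's body presses on something with over 40 N, if the wrist force passes 120 N, or if a joint passes its speed limit or range.

## Working session

There is one attempt and no reset: what is moved stays moved. The work goes in short steps, Python scripts to look and compute and a shell command to move; the robot and the scene stay as the last step left them, time stands still between calls to the robot, and variables do not carry over. Pictures are saved under pics/ and viewed, and the job is handed in when it is done.

```bash
ls; mkdir -p pics; python3 - <<'E'
from station import arm
import cv2, json
s=arm.get_state()
print(s['t'],s['eef_pos'],s['ee_rot'],s['force'],s['width'],arm.tip_reach)
for n in('side','top'):
    cv2.imwrite(f'pics/{n}0.png',arm.grab_frame(n)); p=arm.camera_params(n); print(n,p)
    for t in('cutter_box','rim_middle','ring_cutter','custard_cup_left','custard_cup_right'):
        print(t,[(round(d['score'],2),[int(v) for v in d['box']]) for d in arm.search_frame(t,n)][:3])
E
```

```text
pics
0.0 [ 0.20763087 -0.64206185  0.40372906] [ 3.13991173e+00 -1.80789763e-04 -2.82891538e+00] [-0.4117523  -0.67335795  0.24206223] 0.0874544726377963 0.1781
side {'vertical_fov': 44.82950302132824, 'cx': 309.5872203939853, 'cy': 193.12986319956573, 'pose': array([[-0.99694434, -0.03767987,  0.06842672,  0.47747683],
       [-0.07810581,  0.49443692, -0.86569719,  0.96797611],
       [-0.00121334, -0.86839643, -0.4958691 ,  0.58071426],
       [ 0.        ,  0.        ,  0.        ,  1.        ]])}
cutter_box [(0.83, [210, 164, 317, 259])]
rim_middle [(0.71, [210, 166, 318, 264])]
ring_cutter [(0.96, [326, 183, 352, 213])]
custard_cup_left [(0.87, [215, 250, 249, 286])]
custard_cup_right [(0.52, [276, 158, 298, 169]), (0.43, [211, 162, 317, 262])]
top {'vertical_fov': 44.982621936109425, 'cx': 319.9923576059204, 'cy': 199.8822305593222, 'pose': array([[-0.02168116, -0.99009643,  0.1387047 ,  0.40231329],
       [-0.99973016,  0.0226279 ,  0.00525214,  0.05096593],
       [-0.00833872, -0.1385534 , -0.99031986,  1.09786101],
       [ 0.        ,  0.        ,  0.        ,  1.        ]])}
cutter_box [(0.75, [242, 121, 381, 204])]
rim_middle [(0.6, [244, 121, 382, 201])]
ring_cutter [(0.5, [331, 215, 359, 247])]
custard_cup_left [(0.71, [206, 134, 233, 164])]
custard_cup_right [(0.83, [391, 157, 415, 178])]
```

View pics/side0.png

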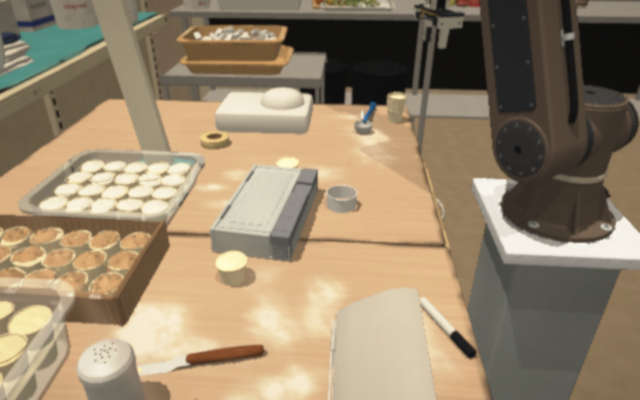

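View pics/top0.png

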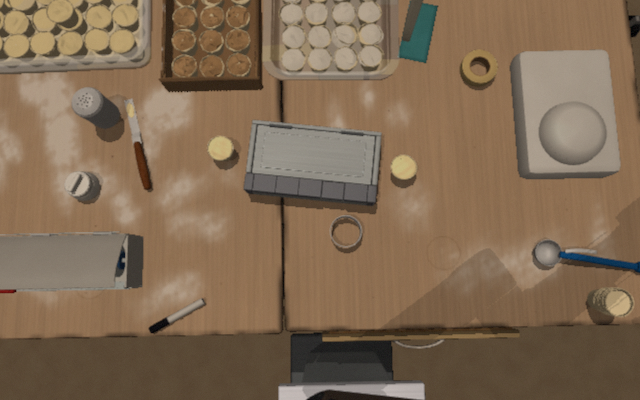

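```bash
python3 - <<'E'
import cv2
a=cv2.imread('pics/top0.png')[110:260,195:425]
cv2.imwrite('pics/topz.png',cv2.resize(a,None,fx=3.4,fy=3.4,interpolation=cv2.INTER_CUBIC))
a=cv2.imread('pics/side0.png')[150:295,195:365]
cv2.imwrite('pics/sidez.png',cv2.resize(a,None,fx=4,fy=4,interpolation=cv2.INTER_CUBIC))
E
```

```text
(no output)
```

View pics/topz.png

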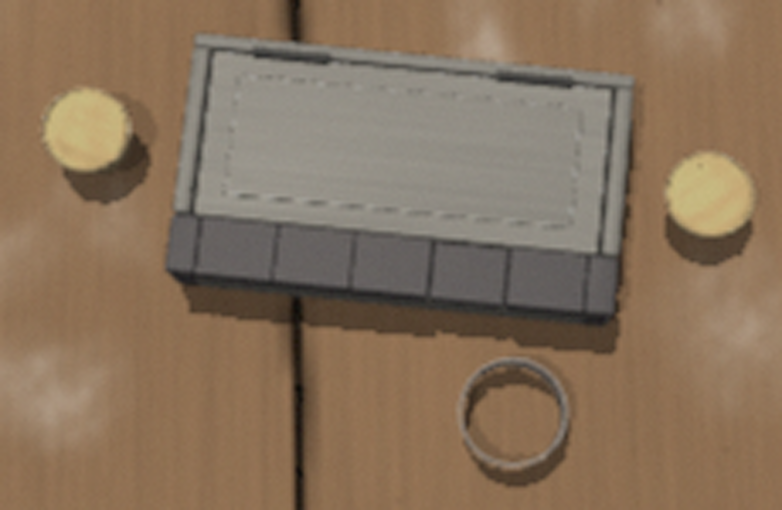

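View pics/sidez.png

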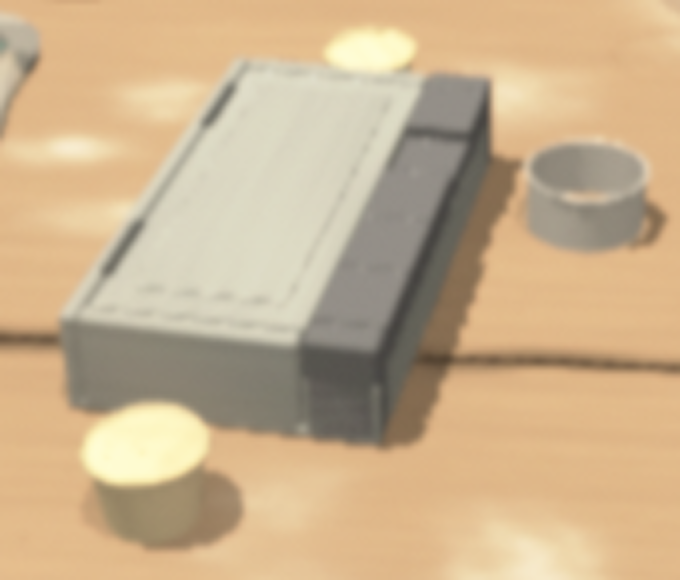

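The top view shows the box with its dark grey rim nearest the robot, at about (245..380, 175..205). The ring is in front at (346,232), and the cups are at (221,150) and (403,167). In the side view, a step near the right end of the rim, around (305,183), looks like the notch's end wall. Next I'll turn these into positions.

```bash
cat > h.py <<'E'
import numpy as np
from station import arm
def ray(cam,u,v,z):
    p=arm.camera_params(cam);f=200/np.tan(np.radians(p['vertical_fov']/2));T=p['pose']
    d=T[:3,:3]@np.array([(u-p['cx'])/f,(v-p['cy'])/f,1]);o=T[:3,3]
    return o+d*(z-o[2])/d[2]
def proj(cam,X):
    p=arm.camera_params(cam);f=200/np.tan(np.radians(p['vertical_fov']/2));T=p['pose']
    c=T[:3,:3].T@(np.array(X)-T[:3,3]);return np.array([f*c[0]/c[2]+p['cx'],f*c[1]/c[2]+p['cy']])
E
cat > fit.py <<'E'
from h import *
from scipy.optimize import least_squares
tz=lambda u,v:(195+u/3.4,110+v/3.4)
sz=lambda u,v:(195+u/4,150+v/4)
obs=[('top',tz(168,271),(-80,145,60)),('top',tz(610,319),(-80,-145,60)),('top',tz(617,256),(-42,-145,60)),('top',tz(175,213),(-42,145,60)),
('top',tz(197,37),(80,145,60)),('top',tz(633,79),(80,-145,60)),
('side',sz(383,352),(-80,145,60)),('side',sz(304,343),(-42,145,60)),('side',sz(62,318),(80,145,60)),('side',sz(490,78),(-80,-145,60)),('side',sz(425,76),(-42,-145,60)),('side',sz(243,63),(80,-145,60)),('side',sz(381,440),(-80,145,0))]
def W(p,b):
    c,s=np.cos(p[2]),np.sin(p[2]);b=np.array(b)/1000
    return np.array([p[0]+c*b[0]-s*b[1],p[1]+s*b[0]+c*b[1],b[2]])
def B(p,X):
    c,s=np.cos(p[2]),np.sin(p[2]);d=X[:2]-p[:2];return 1000*np.array([c*d[0]+s*d[1],-s*d[0]+c*d[1]])
r=least_squares(lambda p:np.concatenate([proj(c,W(p,b))-uv for c,uv,b in obs]),[0.55,0,0],loss='soft_l1')
P=r.x
if __name__=='__main__':
    print(P);print(np.round(r.fun.reshape(-1,2),2) if len(r.fun)==26 else '')
    print('rim mid',W(P,(-61,0,60)))
    for u,v in [(197,245),(275,255),(353,263),(430,270),(507,278),(588,288)]: print('top seam',B(P,ray('top',*tz(u,v),.06)).round(1))
    for uv in [(440,131),(410,128),(476,130),(455,185),(445,160)]: print('side',uv,[B(P,ray('side',*sz(*uv),z)).round(1) for z in(.06,.053)])
    for n,cam,u,v,z in [('ring','top',346,232,.02),('cupL','top',221,150,.045),('cupR','top',403,167,.045)]:
        X=ray(cam,u,v,z);print(n,X.round(3),B(P,X).round(0))
E
python3 fit.py
```

```text
[ 0.63409258  0.0714981  -0.12255904]
[[-2.09  0.68]
 [ 0.68 -0.29]
 [ 0.11  1.01]
 [-2.02  0.68]
 [-1.79 -1.2 ]
 [ 0.07 -1.1 ]
 [-0.4  -1.42]
 [-0.25 -1.45]
 [-0.84 -2.32]
 [ 1.25 -1.41]
 [ 1.9  -2.32]
 [-1.52 -3.5 ]
 [ 0.75  2.15]]
rim mid [0.57355014 0.0789555  0.06      ]
top seam [-59.4 124.2]
top seam [-60.9  73.5]
top seam [-61.1  23.2]
top seam [-60.7 -26.4]
top seam [-61.  -75.9]
top seam [ -62.3 -127.9]
side (440, 131) [array([-63.1, -67. ]), array([-60.4, -79.6])]
side (410, 128) [array([-45.7, -67.1]), array([-42.8, -79.7])]
side (476, 130) [array([-82.7, -72.1]), array([-80.3, -84.8])]
side (455, 185) [array([-83.5,  -9.3]), array([-81.1, -21.1])]
side (445, 160) [array([-72.7, -35. ]), array([-70.1, -47.1])]
ring [0.48 0.   0.02] [-145.  -90.]
cupL [0.667 0.276 0.045] [  8. 207.]
cupR [ 0.619 -0.129  0.045] [  10. -201.]
```

```bash
python3 - <<'E'
import cv2
a=cv2.imread('pics/side0.png')[160:250,260:325]
a=cv2.convertScaleAbs(a,alpha=1.6)
cv2.imwrite('pics/sidez2.png',cv2.resize(a,None,fx=6.6,fy=6.6,interpolation=cv2.INTER_CUBIC))
a=cv2.imread('pics/top0.png')[168:210,240:385]
a=cv2.convertScaleAbs(a,alpha=1.8,beta=-30)
cv2.imwrite('pics/topz2.png',cv2.resize(a,None,fx=5.4,fy=5.4,interpolation=cv2.INTER_CUBIC))
E
```

```text
(no output)
```

View pics/sidez2.png

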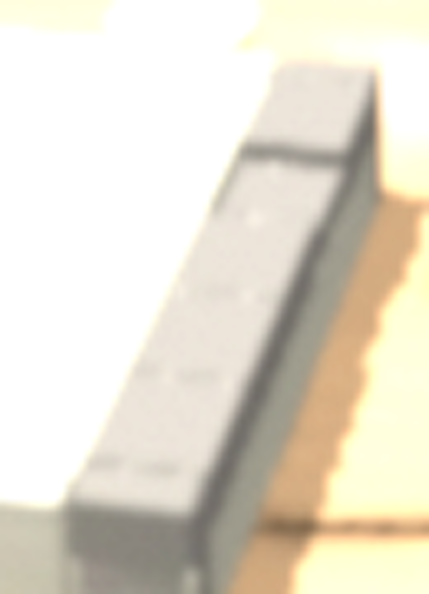

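View pics/topz2.png

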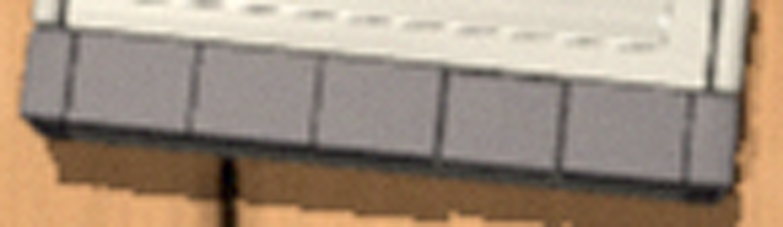

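The notch is the fourth cap, with its far wall at box y ≈ -77 and its near end at ≈ -26, so its centre is about -51. I'll work out the approach shift with the jaws closed and their axis across the rim.

```bash
python3 - <<'E'
from fit import *
s=arm.get_state()
for b in [(-70,-51,60),(-70,-5,60)]:
    X=W(P,b);print(b,X.round(4),((X[:2]-s['eef_pos'][:2])/.2).round(3))
print((P[2]-np.pi/2-s['ee_rot'][2])/np.pi)
E
python3 -m inch '[[[0.3,0.3,0,0,0,0.06],[0.45,0.6,0,0,0,0.12],[0.6,0.9,0,0,0,0.18],[0.8,1.0,0,0,0,0.24],[0.9,1.0,0,0,0,0.3],[0.9,1.0,0,0,0,0.36],[0.9,1.0,0,0,0,0.36],[0.9,1.0,0,0,0,0.36]]]' 0 30
```

```text
(-70, -51, 60) [0.5584 0.0294 0.06  ] [1.754 3.358]
(-70, -5, 60) [0.564  0.0751 0.06  ] [1.782 3.586]
0.3614250840173356
t: 1.6
eef_pos: [0.3874, -0.4424, 0.4047]
ee_rot: [-3.142, 0.0, -1.702]
force: [0.3, 1.2, 0.6]
width: 0.0134
```

```bash
python3 -m inch '[[[0.2,0.3,0,0,0,0],[0.4,0.6,0,0,0,0],[0.6,0.9,0,0,0,0],[0.8,1.0,0,0,0,0],[0.88,1.0,0,0,0,0],[0.88,1.0,0,0,0,0]]]'
python3 -m inch '[[[0,0.3,0,0,0,0],[0,0.6,0,0,0,0],[0,0.9,0,0,0,0],[0,1.0,0,0,0,0]]]'
python3 -m inch '[[[0,0.3,0,0,0,0],[0,0.6,-0.1,0,0,0],[0,0.6,-0.4,0,0,0],[0,0.6,-0.6,0,0,0],[0,0.6,-0.6,0,0,0],[0,0.6,-0.6,0,0,0]]]'
python3 - <<'E'
from fit import *
import cv2
s=arm.get_state();print(s['t'],s['eef_pos'],s['ee_rot'],s['force'],s['width'],B(P,s['eef_pos']))
for n in('side','top'):
    a=arm.grab_frame(n)
    a=a[120:280,190:400] if n=='side' else a[100:250,195:425]
    cv2.imwrite(f'pics/{n}1.png',cv2.resize(a,None,fx=3.4,fy=3.4,interpolation=cv2.INTER_CUBIC))
    print(n,proj(n,s['eef_pos']-[0,0,arm.tip_reach]))
E
```

```text
t: 2.35
eef_pos: [0.5648, -0.2417, 0.4041]
ee_rot: [3.141, -0.0, -1.7]
force: [-0.4, 0.4, 0.3]
width: 0.0004
t: 2.85
eef_pos: [0.5628, -0.0407, 0.4051]
ee_rot: [-3.141, 0.0, -1.699]
force: [-0.9, 0.5, 0.5]
width: 0.0001
t: 3.6
eef_pos: [0.5645, 0.0771, 0.2864]
ee_rot: [-3.14, 0.0, -1.699]
force: [0.3, 0.3, 0.1]
width: 0.0006
3.6 [0.56449704 0.07713909 0.28637205] [-3.13975922e+00  4.01750929e-04 -1.69916056e+00] [0.28974885 0.28607021 0.13087053] 0.0006297637460124586 [-69.76313075  -2.90954987]
side [301.62831944 177.08194055]
top [309.66762975 188.86188349]
```

View pics/side1.png

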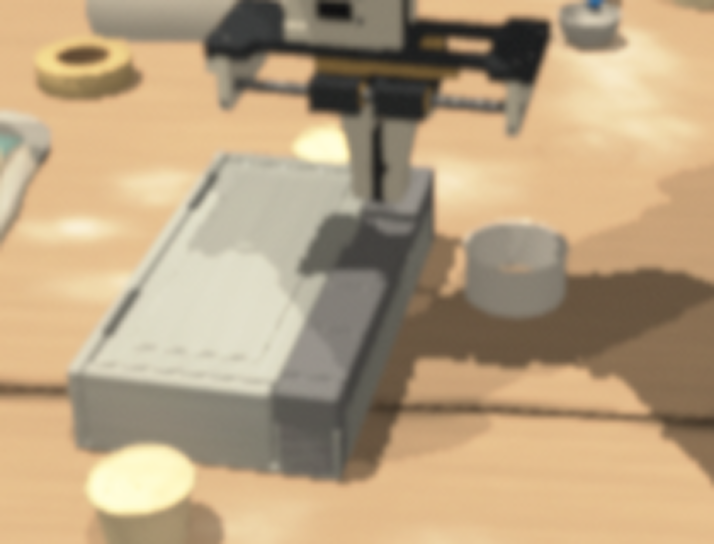

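View pics/top1.png

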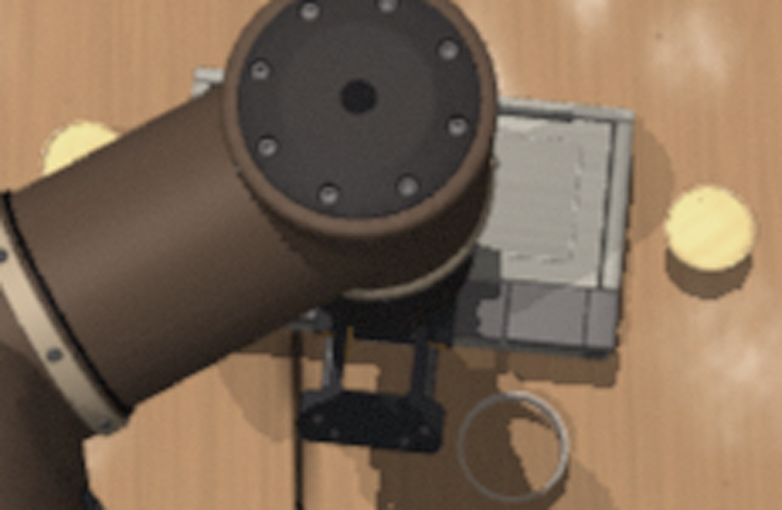

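In the side view the closed fingertips, at zoomed pixel (383,195), are where I predicted and hover above the rim. Now I'll touch the plain rim for a height reference.

```bash
python3 -m inch '[[[0,0,-0.12,0,0,0],[0,0,-0.2,0,0,0],[0,0,-0.2,0,0,0]]]'
python3 -m inch '[[[0,0,-0.01,0,0,0],[0,0,-0.02,0,0,0]]]'
python3 -m inch '[[[0,0,-0.01,0,0,0],[0,0,-0.02,0,0,0]]]'
python3 -m inch '[[[0,0,-0.005,0,0,0],[0,0,-0.01,0,0,0]]]'
```

```text
t: 4.08
eef_pos: [0.5635, 0.0775, 0.2443]
ee_rot: [3.14, -0.001, -1.698]
force: [0.5, 0.7, -0.2]
width: 0.001
t: 4.32
eef_pos: [0.564, 0.0779, 0.2413]
ee_rot: [-3.14, 0.001, -1.698]
force: [-0.5, 0.2, 0.1]
width: 0.0
t: 4.58
eef_pos: [0.5638, 0.0779, 0.2383]
ee_rot: [-3.141, -0.0, -1.697]
force: [-10.8, 1.3, 29.2]
width: 0.0004
t: 4.82
eef_pos: [0.5637, 0.0779, 0.2382]
ee_rot: [-3.14, -0.0, -1.696]
force: [-16.2, 0.7, 39.1]
width: 0.0
```

Contact with the rim at TCP z 0.2382 (tip at 60 mm, as expected). Next I'll lift, shift to cap 4, and probe there.

```bash
python3 -m inch '[[[0,0,0.06,0,0,0],[0,0,0.1,0,0,0],[-0.027,-0.2425,0.1,0,0,0],[-0.027,-0.2425,0.1,0,0,0],[-0.027,-0.2425,0.1,0,0,0]]]'
python3 -m inch '[[[0,0,-0.04,0,0,0],[0,0,-0.075,0,0,0],[0,0,-0.075,0,0,0]]]'
python3 -m inch '[[[0,0,-0.012,0,0,0],[0,0,-0.025,0,0,0]]]'
python3 -m inch '[[[0,0,-0.005,0,0,0],[0,0,-0.01,0,0,0]]]'
```

```text
t: 5.45
eef_pos: [0.5585, 0.0291, 0.2547]
ee_rot: [-3.141, 0.0, -1.699]
force: [-0.3, 0.1, 0.3]
width: 0.0003
t: 5.82
eef_pos: [0.558, 0.0295, 0.2386]
ee_rot: [3.14, -0.001, -1.697]
force: [-0.0, -0.2, -0.8]
width: 0.0006
t: 6.08
eef_pos: [0.5584, 0.0294, 0.2346]
ee_rot: [-3.141, 0.0, -1.698]
force: [0.5, 0.2, 0.3]
width: 0.0004
t: 6.32
eef_pos: [0.5583, 0.0293, 0.2327]
ee_rot: [-3.141, 0.0, -1.698]
force: [-0.2, -0.1, 0.8]
width: 0.0004
```

The tip is now 5.5 mm below the rim with no force, so it is in the notch. I'll press the key in small steps.

```bash
python3 -m inch '[[[0,0,-0.005,0,0,0],[0,0,-0.01,0,0,0]]]'
python3 -m inch '[[[0,0,-0.005,0,0,0],[0,0,-0.01,0,0,0]]]'
python3 -m inch '[[[0,0,-0.005,0,0,0],[0,0,-0.01,0,0,0]]]'
python3 -m inch '[[[0,0,-0.005,0,0,0],[0,0,-0.01,0,0,0]]]'
```

```text
t: 6.58
eef_pos: [0.5583, 0.0293, 0.2309]
ee_rot: [-3.141, 0.0, -1.698]
force: [-0.7, 0.4, 3.8]
width: 0.0005
t: 6.82
eef_pos: [0.5583, 0.0293, 0.2288]
ee_rot: [-3.141, 0.0, -1.698]
force: [-1.9, 0.3, 4.1]
width: 0.0007
t: 7.08
eef_pos: [0.5583, 0.0293, 0.2267]
ee_rot: [-3.141, 0.0, -1.698]
force: [-1.5, -0.4, 4.3]
width: 0.0002
t: 7.32
eef_pos: [0.5584, 0.0293, 0.2253]
ee_rot: [-3.141, -0.0, -1.697]
force: [-5.5, 0.6, 18.0]
width: 0.0004
```

The key took about 4 N to move and stopped 12.9 mm below the rim. I'll give it one small extra press, then lift straight up and retreat.

```bash
python3 -m inch '[[[0,0,-0.005,0,0,0],[0,0,-0.005,0,0,0]]]'
python3 -m inch '[[[0,0,0.05,0,0,0],[0,0,0.15,0,0,0],[0,0,0.4,0,0,0],[0,0,0.65,0,0,0],[0,0,0.85,0,0,0],[0,0,0.85,0,0,0]]]'
python3 -m inch '[[[0,-0.3,0,0,0,0],[0,-0.6,0,0,0,0],[0,-0.9,0,0,0,0],[0,-1,0,0,0,0],[0,-1,0,0,0,0],[0,-1,0,0,0,0]]]'
python3 - <<'E'
from fit import *
import cv2
s=arm.get_state();print(s['t'],s['eef_pos'],s['force'])
for n in('side','top'):
    a=arm.grab_frame(n)
    a=a[120:280,190:400] if n=='side' else a[100:250,195:425]
    cv2.imwrite(f'pics/{n}2.png',cv2.resize(a,None,fx=3.4,fy=3.4,interpolation=cv2.INTER_CUBIC))
    for t in('ring_cutter','custard_cup_left','custard_cup_right'):
        print(n,t,[(round(d['score'],2),[int(v) for v in d['box']]) for d in arm.search_frame(t,n)][:2])
E
```

```text
t: 7.58
eef_pos: [0.5583, 0.0293, 0.2252]
ee_rot: [-3.141, -0.0, -1.697]
force: [-7.7, 0.5, 20.6]
width: 0.0001
t: 8.32
eef_pos: [0.5591, 0.0294, 0.3972]
ee_rot: [-3.136, 0.003, -1.698]
force: [0.2, 0.5, -0.2]
width: 0.0004
t: 9.07
eef_pos: [0.5583, -0.1701, 0.3931]
ee_rot: [3.141, 0.0, -1.698]
force: [-0.7, 0.1, 0.6]
width: 0.0003
9.075 [ 0.55830806 -0.17007337  0.39305104] [-0.68477408  0.12771221  0.61175867]
side ring_cutter [(0.78, [328, 182, 355, 215])]
side custard_cup_left [(0.89, [214, 251, 249, 285])]
side custard_cup_right []
top ring_cutter []
top custard_cup_left [(0.87, [204, 133, 233, 164]), (0.53, [242, 121, 311, 201])]
top custard_cup_right [(0.61, [400, 165, 416, 179])]
```

View pics/side2.png

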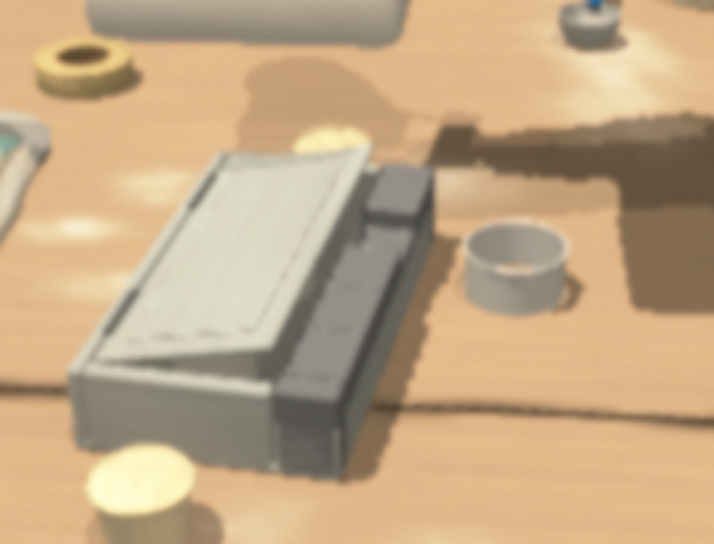

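View pics/top2.png

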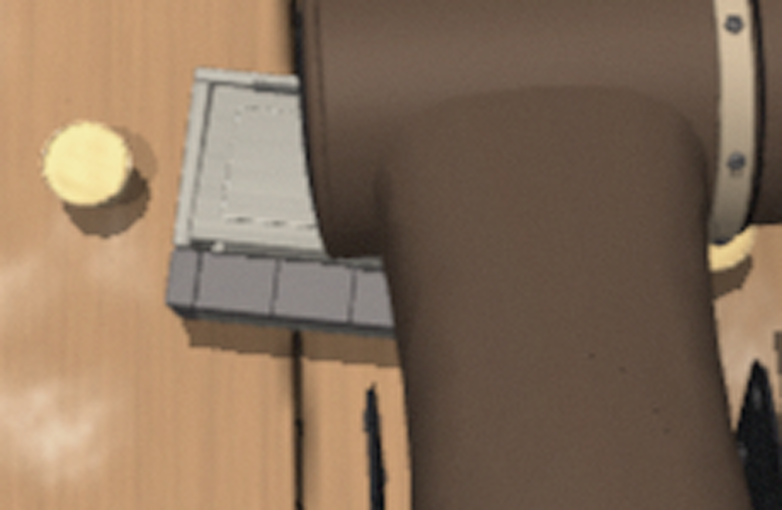

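The side view shows the lid ajar, its front edge raised along zoomed (275,345)–(368,150). The notch is visible and deeper, and the ring and the left cup have not moved. The arm touches nothing, so I'm handing in.

```bash
python3 -c "
from station import arm
print(arm.job_done())"
```

```text
the job is handed in; nothing more can be done
None
```

The box is open: I pressed the release key all the way down, the lid came up ajar, and the hand was clear when I handed in, about 9 s in.

- **Finding the notch:** the pictures put it at the fourth cap, about 51 mm to the right of the rim's middle. I touched plain rim first, with the tip at 60 mm. Over the fourth cap the fingertip then went 5.5 mm below the rim with no force, which confirmed the notch.
- **Pressing the key:** it moved at about 4 N and stopped 13 mm below the rim. A small extra press, reaching 21 N, moved it no further. The highest vertical force was 39 N, from the fingertip touching the rim.
- **Last checks:** the side view shows the lid up. The ring and the left cup are where they were to within about 3 pixels. The force reading was near zero.
- **Not confirmed:** the arm hid the ring and half hid the right cup in the last top view. The right cup's top shows in place in both views, but the network missed it in the side view. I did not measure the lid's angle separately.

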